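# Clear the tool block, stack the stone cases and put the spatula away

### The arm

A 6-joint arm with a two-finger parallel gripper is mounted at the origin on the work surface. World frame = base frame: x ahead of the robot, y to its left, z up, the work surface at z = 0. Lengths are in m, angles in rad, forces in N, time in s.
With the tool pointing down it reaches from about 0.3 to 0.95 m from the base axis. Payload 3.1 kg.
Tool frame: the origin (TCP) lies at the very end of the fingers, on their centre line; the grasp point (between the pads) lies 19 mm behind it; z points along the fingers, y is the line along which they close (so a half turn about z gives the same grasp; the last joint's range is limited). The gripper opens to 85 mm and grips with 20 to 120 N. Pads are 22 mm wide; open, the fingers measure 114 mm over their backs; the gripper's body (76 mm by 85 mm) begins 54 mm behind the grasp point. The pads swing forward as they close: fully open they stand 13 mm farther back than shut.
Start: joints at [1.034, 0.308, 1.634, -0, 1.2, -0.07], TCP at [0.281, 0.558, 0.231] pointing down, gripper open.
Joint ranges: [-3.06, 3.06], [-0.79, 1.96], [0.05, 2.63], [-1.19, 4.34], [0.05, 2.64], [-2.94, 2.94]. Speed limits (rad/s): [2.79, 2.79, 3.14, 3.14, 3.14, 3.14].

### API

Orientations are given as a unit quaternion [w, x, y, z].
In Python, from bench import * gives the robot as it stands.
- The arm moves only by the shell command python3 -m crank 'ROWS'. ROWS is JSON, a list that holds one entry, the list of rows, each a list of 7 numbers: the closure, from 0 (fully open) to 1 (shut), then the shift along the tool's x, y, z in cm, then the turn, a rotation vector about the tool's x, y, z in rad. In form: [[[claw, tx, ty, tz, rx, ry, rz], ...]]. A call has 1 to 10 rows; each row shifts and turns the commanded pose from where the row before left it, along the tool's axes as they then stand; what a row does not reach is not made up. A row lasts 1/12 s, in which the tool goes at most 41.7 mm and 7.16 degrees, less where a joint would pass 70% of its speed; a pose out of reach is approached as far as the arm can. A call with a gripper value outside its range is refused whole. The fingers move at their own pace and stop on an object; the grip force is fixed at half the most. Time passes only in rows, so rows that do not move let the fingers close. It gives the time, the measured TCP pose, the force, the opening and the grip force at its end, in the units of the state.
- sense(): the state, without advancing time (a new reading comes with each control period).
- camera(name): name is "side" or "top"; returns a dict with "color" (420x560x3 uint8, red, green, blue), "vertical_fov" (degrees; the focal length in pixels is half the picture's height over the tangent of half this angle, whatever the lens; pixels are square), "cx", "cy" (the principal point, pixels), "rvec" (rotation vector, rad) and "tvec" (3), from world to camera coordinates, as OpenCV has them. Camera axes: x right, y down, z forward; pixel columns grow to the right and rows downward; lengths in m; the calibration is good to about 2 mm. A picture is of the moment at which its call begins. There is no depth.
- sign_off(): hands the job in; it is judged then, once.
Trained networks look in a picture, given as the dict that the camera call returned (one of the last four; its "shot" number tells which), for a name from the list of things; names that differ only in an ending like _2 or _b are one class to them, and where a whole thing is asked for, a point or a joint stands for the part that bears it (a point fixed in the world has none). Each returns a list of dicts, best first, with "score" (0 to 1); they miss things now and then, are a little off and sometimes report something else, mostly with a low value. They report only what shows in the picture. A call takes as long as a camera call. They do not tell look-alikes from the thing itself.
- boxes_of(picture, query): "box" ([left, top, right, bottom] in pixels, round what is visible of it).
- silhouettes(picture, query): "pixels" (420x560 bool, what is visible of it) and "box" ([left, top, right, bottom] in pixels, round what is visible of it).
- tip_of(picture, query): "at" ([column, row] in pixels: a listed point, or the origin of a listed thing).
The state is a dict: "t": time; "qpos": joint angles; "dq": joint speeds; "joint_efforts": joint torques, N m; "position": TCP position; "ee_rot": TCP orientation; "wrist_force": force on the tool from outside, world axes, zero at the start; "ft_torque": the same for the moment, N m; "opening": finger opening in m; "grasp_force": force on a finger pad.
Only numpy, scipy, OpenCV 4.12 (cv2) and the standard library are available. Lean on these libraries where they do the work, as an engineer would, in place of code of your own. Each camera call takes 0.05 s, during which the arm holds its last target. There are 200 camera calls.

### The job

Pack up this corner of the gem dealer's table: the flat sorting spatula leaning in the sloping rest belongs in the empty slot of the wooden tool block, which is covered by the small closed case standing on it. Stack the closed cases squarely in one column on the biggest case where it stands, the large case from the table first and the small one on top, and slide the spatula blade first down to the bottom of the free slot, handle up. Keep the cases level and set them down gently (there are stones in them), do not shift the biggest case, and leave the scale, the caliper and the tools already in the block alone.

Things in the scene. Friction and masses are not known exactly. Their poses are not given: they have to be found in the camera images.
- block: fixed wooden tool block 150 (x) x 90 (y) x 60 mm high on the table; origin at the centre of its underside, z up. Three slots in its top, all 50 mm deep, long way along the block's y: the free slot at x = -45 mm, and two that hold tools at x = +12 and +48 mm (these tools stand up to 120 mm above the table)
- block_hole0 (a point): centre of the mouth of the free slot, in the block's top face (60 mm above the table); axes as the block's; slot 7 mm (x) by 34 mm (y), 50 mm deep
- rest: fixed dark steel sloping rest, base 110 (x) x 60 (y) mm, origin at the centre of its underside; a tray 45 mm wide with two 3 mm side rails carries the spatula's blade at 35 degrees from upright, its handle rising towards the rest's -x; the tray ends 75 mm up the blade, so the handle is free all round
- spatula: flat spatula 152 mm long: steel blade 4 mm thick (x), 30 mm wide (y), 82 mm long, then a dark wooden handle 14 mm thick (x), 22 mm wide (y), 70 mm long. Origin at the centre of the blade's end edge; z runs from there along the tool to the handle, so z points up the slope at the start; x is normal to the blade, pointing up and away from the tray. 0.1 kg
- spatula_grip (a point): middle of the spatula's handle, 117 mm from the blade's end; axes as the spatula's
- case_base: biggest closed case, black bottom and white lid, 120 (x) x 90 (y) x 45 mm high, loose on the table, 0.6 kg; origin at the centre of its underside, z up
- case_large: middle-sized closed case of the same kind, 90 (x) x 64 (y) x 38 mm high, flat on the table, 0.2 kg; origin at the centre of its underside, z up
- case_small: smallest closed case of the same kind, 76 (x) x 52 (y) x 34 mm high, standing on the block over the free slot, 0.13 kg; origin at the centre of its underside, z up
- gauge: bystander: flat steel gauge plate 40 mm wide, 4 mm thick, standing in the block's middle slot, top 105 mm above the table; origin at its lower edge's centre
- short_spatula: bystander: small spatula with a black handle 11 x 18 mm, standing in the block's last slot, top 120 mm above the table; origin at its lower edge's centre
- scale: bystander: pocket scale 75 (x) x 125 (y) x 21 mm high, on the table; origin at the centre of its underside
- caliper: bystander: digital caliper lying along its y, 230 mm long, 14 mm high, on the table at the robot's left; origin under the middle of its beam
- bracelet_stand: fixed grey cone with bead bracelets, foot 84 mm across, 125 mm high; origin at the centre of its underside
Not all that is in view belongs to the job. What is shaped like the block but pink is not meant. Leave any blue or turquoise look-alike of the case_small alone.

How it is judged:
At the end, for the whole second after the job is handed in: Large case on the biggest, small on the large, flat, each within 8 mm in x and y and 0.12 rad of square; biggest case moved under 15 mm; spatula in the free slot at least 45 mm deep, tip within 6 mm of its centre, within 0.12 rad of upright and of the slot; all at rest (x of case_large in the frame of case_base between -0.008 and 0.008 m and y of case_large in the frame of case_base between -0.008 and 0.008 m and z of case_large in the frame of case_base between 0.041 and 0.049 m and angle between the x axis of case_large and the x axis of case_base, either way round below 0.12 rad and angle between each of case_large, case_small's own z axis and vertical below 0.08 rad and linear speed of each of case_large, case_small, spatula below 0.02 m/s and x of case_small in the frame of case_large between -0.008 and 0.008 m and y of case_small in the frame of case_large between -0.008 and 0.008 m and z of case_small in the frame of case_large between 0.034 and 0.042 m and angle between the x axis of case_small and the x axis of case_large, either way round below 0.12 rad and distance of case_base from where it was at the start of the episode below 0.015 m and horizontal distance between spatula and block_hole0 below 0.006 m and z of spatula in the frame of block_hole0 below -0.045 m and angle between spatula's own z axis and vertical below 0.12 rad and angle between the x axis of spatula and the x axis of block, either way round below 0.12 rad); the robot touches nothing.
It fails at once if a case was tipped more than 0.5 rad (angle between any of case_base, case_large, case_small's own z axis and vertical above 0.5 rad).
It fails at once if a case was dropped or banged onto the column (over 0.5 m/s within 15 mm above the case below) ((linear speed of case_large above 0.5 m/s and horizontal distance between case_large and case_base below 0.03 m and z of case_large in the frame of case_base below 0.06 m) or (linear speed of case_small above 0.5 m/s and horizontal distance between case_small and case_large below 0.03 m and z of case_small in the frame of case_large below 0.053 m)).
It fails at once if the scale or the caliper was shifted more than 20 mm (distance of any of scale, caliper from where it was at the start of the episode above 0.02 m).
It fails at once if a tool already in the block was shifted more than 15 mm (distance of any of gauge, short_spatula from where it was at the start of the episode above 0.015 m).
It also fails if it takes over 69 s, if anything falls off the work surface, if the arm or the gripper's body presses on something with over 40 N, if the wrist force passes 120 N, or if a joint passes its speed limit or range.

## Working session

There is one attempt and no reset: what is moved stays moved. The work goes in short steps, Python scripts to look and compute and a shell command to move; the robot and the scene stay as the last step left them, time stands still between calls to the robot, and variables do not carry over. Pictures are saved under pics/ and viewed, at most 10 in all, crops included, and the job is handed in when it is done.

```bash
ls; mkdir -p pics
python3 - <<'E'
from bench import *
import cv2,numpy as np
s=sense();print(s)
for n in("side","top"):
    p=camera(n);cv2.imwrite(f"pics/{n}0.png",cv2.resize(p["color"][:,:,::-1],(784,588)))
    print(n,{k:p[k] for k in p if k!="color"})
    for q in["block","rest","spatula","case_base","case_large","case_small","scale","caliper","bracelet_stand","gauge","short_spatula"]:
        print(q,[(round(d["score"],2),[int(v) for v in d["box"]]) for d in boxes_of(p,q)[:4]],[(round(d["score"],2),[round(float(v),1) for v in d["at"]]) for d in tip_of(p,q)[:3]])
E
```

```text
pics
{'t': 0.0, 'qpos': array([ 1.03433407e+00,  3.08998715e-01,  1.63522423e+00,  5.44377124e-07,
        1.19969645e+00, -6.96977807e-02]), 'dq': array([-3.13933267e-04, -1.13444702e-03,  9.69617800e-04, -1.05076155e-03,
        2.41794064e-05, -4.37690890e-04]), 'joint_efforts': array([-9.45524080e-04, -4.15265572e+01, -2.76658452e+01, -2.63976199e-04,
        1.04586140e-02, -2.04382772e-06]), 'position': array([0.28084228, 0.55740797, 0.23003305]), 'ee_rot': array([-3.47464174e-04,  2.31269323e-01,  9.72889072e-01, -1.11027417e-03]), 'wrist_force': array([-0.21959744, -0.43646227, -0.41044601]), 'ft_torque': array([ 0.033824  , -0.0310582 , -0.00601959]), 'grasp_force': 0.0, 'opening': 0.08520673828893705}
side {'vertical_fov': 56.11644082289274, 'cx': 280.8943846571348, 'cy': 208.57123654309015, 'rvec': array([ 2.37997817, -0.04887229,  0.04346294]), 'tvec': array([-0.5126188 ,  0.12364104,  0.98439048]), 'shot': 1}
block [(0.93, [154, 164, 221, 207]), (0.87, [174, 276, 251, 328]), (0.86, [245, 218, 315, 266])] [(0.71, [217.1, 311.0]), (0.67, [191.5, 191.1]), (0.6, [279.6, 246.
[... 1277 characters left out ...]
433, 233])] [(0.64, [410.6, 200.8])]
case_base [(0.73, [179, 193, 231, 247])] [(0.94, [206.5, 222.1])]
case_large [(0.65, [225, 137, 254, 177])] [(0.41, [409.3, 215.0])]
case_small [(0.78, [339, 192, 369, 216]), (0.7, [334, 140, 382, 176]), (0.64, [277, 253, 307, 288]), (0.62, [273, 211, 299, 245])] [(0.85, [289.0, 225.2]), (0.73, [293.7, 267.5]), (0.71, [353.8, 207.0])]
scale [(0.72, [334, 137, 383, 175])] [(0.63, [358.9, 160.5])]
caliper [(0.58, [272, 211, 298, 242])] []
bracelet_stand [(0.68, [274, 123, 306, 159]), (0.29, [333, 138, 384, 176])] [(0.9, [292.3, 142.3])]
gauge [] [(0.6, [293.4, 209.0]), (0.58, [148.3, 199.4])]
short_spatula [] [(0.51, [298.6, 193.9]), (0.18, [423.8, 227.0])]
```

View pics/side0.png

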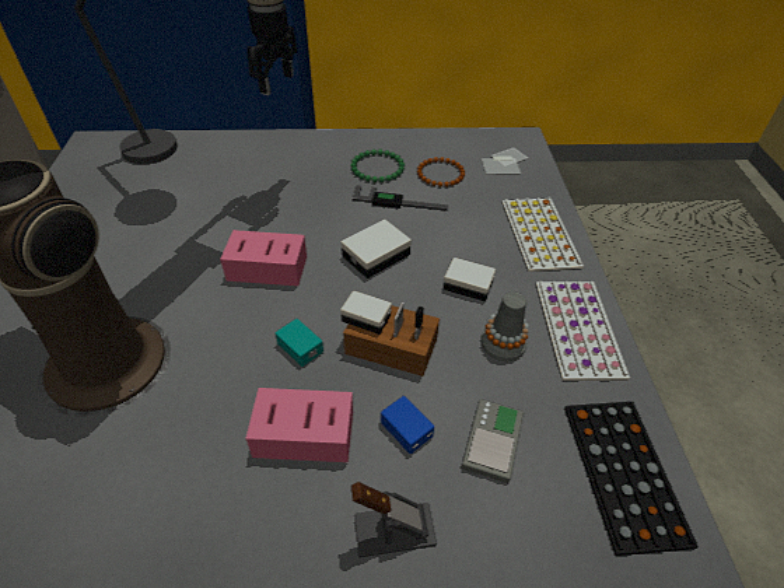

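View pics/top0.png

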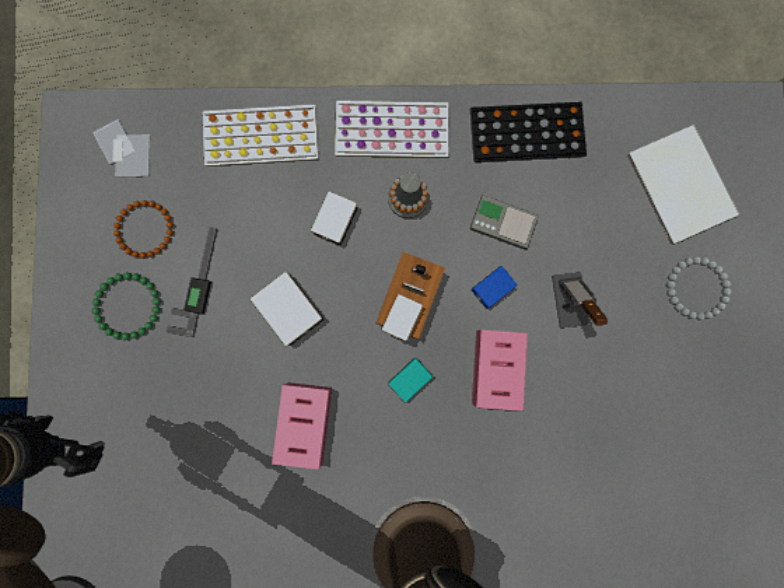

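Two sets of candidates, in full-frame (560x420) side-view pixels:
- **Block:** brown wood at (279,246), pink at (191,191) and pink at (217,311). The brown one fits, since the pink ones are excluded and it has two tools standing in it.
- **Small case:** white on the block at (261,222), turquoise at (212,244) and blue at (290,303). The white one fits, with a white lid and black bottom, standing over the free slot.

The larger white cases are at (268,177), the biggest, and (335,199), the large one. The spatula is at (270,355). Next I'll fit the poses and save one confirming crop.

```bash
cat > h.py <<'E'
from bench import *
import cv2,numpy as np
from scipy.optimize import minimize
from scipy.spatial.transform import Rotation as R
H,W=420,560
def K(p):
    f=H/2/np.tan(np.radians(p["vertical_fov"])/2); return np.array([[f,0,p["cx"]],[0,f,p["cy"]],[0,0,1.]])
def proj(p,X): return cv2.projectPoints(np.asarray(X,float).reshape(-1,3),p["rvec"],p["tvec"],K(p),None)[0][:,0]
def box(dx,dy,z0,z1,cx=0): return np.array([[cx+sx*dx/2,sy*dy/2,z] for sx in(-1,1) for sy in(-1,1) for z in(z0,z1)])
def ray(p,uv,z):
    Rm=cv2.Rodrigues(p["rvec"])[0];c=-Rm.T@p["tvec"];d=Rm.T@np.linalg.inv(K(p))@np.array([*uv,1.]);return c+d*(z-c[2])/d[2]
def Rz(a): return R.from_euler('z',a).as_matrix()
S=4
def hull_mask(p,Xs):
    m=np.zeros((H*S,W*S),np.uint8)
    for X in Xs:
        cv2.fillConvexPoly(m,cv2.convexHull(((proj(p,X)+.5)*S).astype(np.float32)).round().astype(np.int32),1)
    return cv2.resize(m.astype(np.float32),(W,H),interpolation=cv2.INTER_AREA)
def mask(p,q,near,r=25):
    best=None
    for d in silhouettes(p,q):
        b=d["box"];c=np.array([(b[0]+b[2])/2,(b[1]+b[3])/2])
        if np.hypot(*(c-near))<r: return d["pixels"].astype(np.float32)
    return None
def fit(obs,world,x0,scale):
    """obs: list of (picture, mask, ignore) ; world(params)->list of hull point sets"""
    def cost(x):
        c=0
        for p,m,ig in obs:
            h=hull_mask(p,world(x));w=1-ig if ig is not None else 1
            c+=(abs(h-m)*w).sum()/(m*w).sum()
        return c
    best=None
    for k in(1,.4):
        sim=[np.array(x0)]+[np.array(x0)+k*np.eye(len(x0))[i]*scale[i] for i in range(len(x0))]
        r=minimize(cost,x0,method="Nelder-Mead",options=dict(initial_simplex=sim,maxiter=150,xatol=1e-4,fatol=1e-4));x0=r.x
    return r.x,r.fun
def boxworld(B,z=0): return lambda x:[B@Rz(x[2]).T+[x[0],x[1],z]]
E
cat > loc.py <<'E'
from h import *
s=camera("side");t=camera("top");res={}
def go(q,ns,nt,B,z,h):
    ms,mt=mask(s,q,ns),mask(t,q,nt);obs=[(p,m,None) for p,m in((s,ms),(t,mt)) if m is not None]
    c0=ray(t,nt,z+h);r=min((fit(obs,boxworld(B,z),[c0[0],c0[1],a],[.01,.01,.3]) for a in np.arange(-1.5,1.6,.75)),key=lambda r:r[1])
    print(q,len(obs),r[0].round(4),round(r[1],3),[round(fit([o],boxworld(B,z),r[0],[.004,.004,.1])[0][i],4) for o in obs for i in range(3)]);res[q]=r[0];return r[0],ms,mt
go("case_base",(267,177),(205,220),box(.12,.09,0,.045),0,.045)
go("case_large",(335,199),(239,156),box(.09,.064,0,.038),0,.038)
cs,ms,mt=go("case_small",(261,221),(287,227),box(.076,.052,0,.034),.06,.034)
bs,bt=mask(s,"block",(280,242)),mask(t,"block",(292,211))
print(bs is None,bt is None)
if bs is not None and bt is not None:
    obs=[]
    for p,b,m in((s,bs,ms),(t,bt,mt)):
        ig=np.zeros((H,W),np.float32)
        if m is not None: ig=np.maximum(ig,m)
        for q in("gauge","short_spatula"):
            for d in silhouettes(p,q): ig=np.maximum(ig,d["pixels"])
        ig=cv2.dilate(ig,np.ones((3,3))); obs.append((p,b,ig))
    for a0 in(cs[2],cs[2]+np.pi/2,cs[2]+np.pi): 
        r=fit(obs,boxworld(box(.15,.09,0,.06)),[*ray(t,(292,211),.06)[:2],a0],[.01,.01,.3]);print("block",r[0].round(4),round(r[1],3))
go("rest",(280,376),(410,215),box(.11,.06,0,.02),0,.01)
A=R.from_euler('y',-np.radians(35)).as_matrix()
SP=[box(.004,.03,0,.082),box(.014,.022,.082,.152)]
ms,mt=mask(s,"spatula",(275,361)),mask(t,"spatula",(420,217))
obs=[(p,m,None) for p,m in((s,ms),(t,mt)) if m is not None]
c0=ray(t,(420,217),.06)
rs=[fit(obs,lambda x:[B@A.T@Rz(x[3]).T+x[:3] for B in SP],[c0[0],c0[1],.02,a],[.02,.02,.02,.3]) for a in(0.8,1.3,1.8,2.3)]
for r in rs: print("spatula",len(obs),r[0].round(4),round(r[1],3))
c=s["color"][140:400,160:390];cv2.imwrite("pics/crop1.png",cv2.resize(c,(690,780))[:,:,::-1][:600])
E
python3 loc.py
```

```text
case_base 2 [0.4871 0.2678 0.6455] 0.1 [np.float64(0.4869), np.float64(0.2654), np.float64(0.6331), np.float64(0.4882), np.float64(0.2691), np.float64(0.6307)]
case_large 2 [ 0.6736  0.1722 -0.4136] 0.139 [np.float64(0.6731), np.float64(0.1711), np.float64(-0.3877), np.float64(0.6738), np.float64(0.1733), np.float64(-0.4348)]
case_small 2 [ 0.4644  0.038  -0.4414] 0.189 [np.float64(0.4629), np.float64(0.036), np.float64(-0.3989), np.float64(0.4645), np.float64(0.0383), np.float64(-0.4515)]
False False
block [ 0.5088  0.0205 -0.3799] 0.131
block [0.5096 0.02   2.7565] 0.131
block [0.5088 0.0205 2.7617] 0.131
rest 2 [ 0.498  -0.3143  0.0948] 0.872 [np.float64(0.4975), np.float64(-0.3151), np.float64(0.0945), np.float64(0.499), np.float64(-0.3123), np.float64(0.0628)]
spatula 2 [ 0.5488 -1.0492 -1.8285  3.749 ] 1.861
spatula 2 [ 0.5346 -0.308   0.0191  0.1467] 0.516
spatula 2 [ 0.4714 -0.2461 -0.0564  2.0904] 2.253
spatula 2 [ 0.4732 -0.2759  0.0174  2.0346] 2.404
```

View pics/crop1.png

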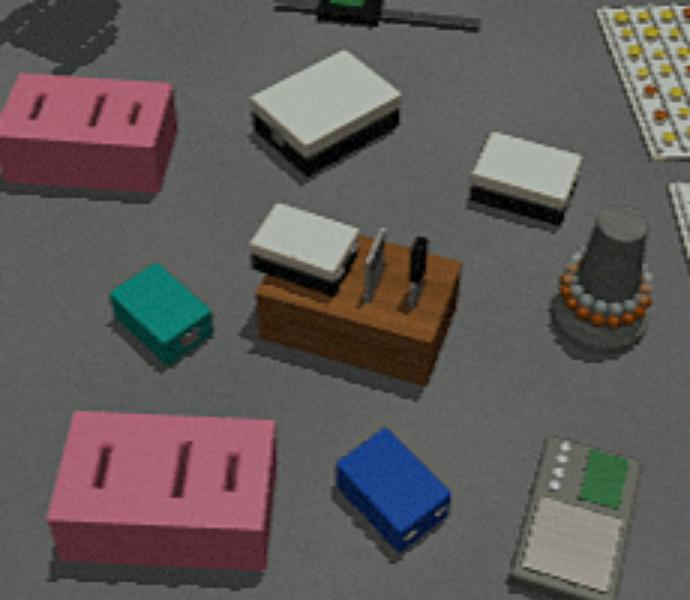

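The crop confirms both picks. The brown block holds two tools with the white small case over its free slot, and the blue and turquoise cases and the pink blocks are separate. I'll add a planning helper, check the spatula and compute the first move.

```bash
cat > plan.py <<'E'
# usage: plan.py x y z yaw(tool y axis) [tilt-mode]; prints what is left, in tool axes (cm, rad)
import sys;from h import *
def target(yaw,lean=0,leanyaw=0):
    y=np.array([np.cos(yaw),np.sin(yaw),0]);z=np.array([0,0,-1.]);M=np.column_stack([np.cross(y,z),y,z]);return M
def delta(P,M):
    s=sense();q=s["ee_rot"];M0=R.from_quat([q[1],q[2],q[3],q[0]]).as_matrix()
    rv=R.from_matrix(M0.T@M).as_rotvec()
    print("pos",s["position"].round(4),"t",round(s["t"],2),"open",round(s["opening"],4),"F",s["wrist_force"].round(1),"grip",round(float(s["grasp_force"]),1),"q",s["qpos"].round(2))
    print("shift now-axes cm",(M0.T@(P-s["position"])*100).round(2),"turn",rv.round(3),"shift after turn cm",(M.T@(P-s["position"])*100).round(2))
def near(yaw):
    q=sense()["ee_rot"];y=R.from_quat([q[1],q[2],q[3],q[0]]).as_matrix()[:,1];a=np.arctan2(y[1],y[0]);return a+(yaw-a+np.pi/2)%np.pi-np.pi/2
if __name__=="__main__":
    x,y,z,w=map(float,sys.argv[1:5]);delta(np.array([x,y,z]),target(near(w)))
E
python3 plan.py .6736 .1722 .15 1.157
python3 - <<'E'
from h import *
s=camera("side");t=camera("top")
for q in("spatula_grip","spatula","block_hole0","rest"):
    for p in(s,t): print(q,[(round(d["score"],2),[round(float(v),1) for v in d["at"]]) for d in tip_of(p,q)[:2]])
X=np.array([.5346,-.308,.0191]);A=Rz(.1467)@R.from_euler('y',-np.radians(35)).as_matrix()
ims=[]
for p in(s,t):
    print([proj(p,X+A@[0,0,l]).round(1)[0].tolist() for l in(0,.117,.152)])
    im=cv2.resize(p["color"][:,:,::-1],None,fx=8,fy=8,interpolation=cv2.INTER_CUBIC)
    for B in(box(.004,.03,0,.082),box(.014,.022,.082,.152)):
        cv2.polylines(im,[cv2.convexHull(((proj(p,B@A.T+X)+.5)*8).astype(np.float32)).astype(np.int32)],True,(0,255,0),1)
    c=(proj(p,X+A@[0,0,.07])[0]*8).astype(int);ims.append(im[c[1]-280:c[1]+280,c[0]-390//1:c[0]+10+380][:,190:580])
cv2.imwrite("pics/sp.png",np.hstack(ims))
E
```

```text
pos [0.2813 0.5581 0.2313] t 3.2 open 0.0856 F [ 0.4 -0.4  1. ] grip 0.0 q [ 1.03  0.31  1.63 -0.    1.2  -0.07]
shift now-axes cm [-52.4  -16.81   8.13] turn [-0.     0.    -0.053] shift after turn cm [-51.44 -19.56   8.13]
spatula_grip [(0.84, [263.1, 354.9])]
spatula_grip [(0.63, [423.0, 223.4])]
spatula [(0.75, [296.7, 367.6])]
spatula [(0.87, [408.3, 203.9])]
block_hole0 [(0.72, [194.7, 294.9]), (0.66, [263.9, 228.5])]
block_hole0 [(0.9, [357.8, 284.2]), (0.8, [287.6, 224.5])]
rest [(0.68, [279.4, 378.3])]
rest [(0.79, [408.3, 210.5])]
[[299.2, 370.2], [265.3, 356.2], [253.7, 351.3]]
[[406.6, 201.2], [423.8, 222.5], [429.7, 229.7]]
```

View pics/sp.png

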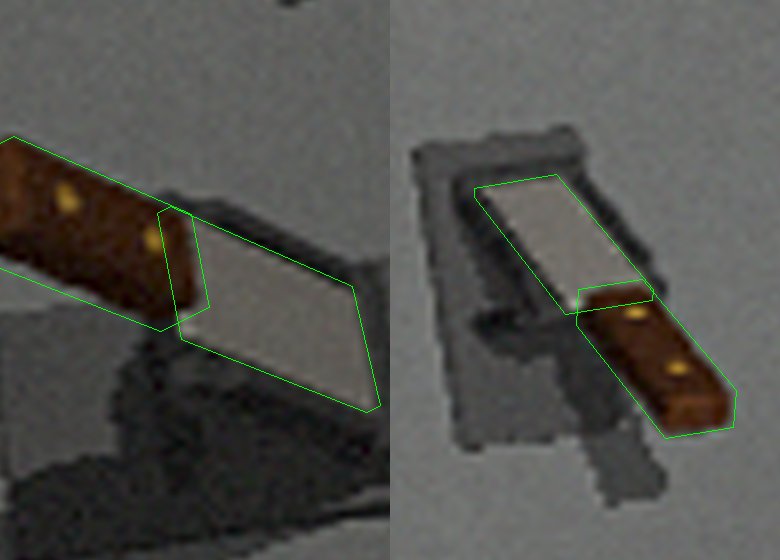

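The overlay matches the spatula in both views, with the blade tip at side (299,370) and the grip at (265,356). Now the large case.

```bash
python3 -m crank '[[[0,-3.8,-1.2,0.3,0,0,-0.005],[0,-3.8,-1.2,0.3,0,0,-0.005],[0,-3.8,-1.2,0.3,0,0,-0.005],[0,-3.8,-1.2,0.3,0,0,-0.005],[0,-3.8,-1.2,0.3,0,0,-0.005],[0,-3.8,-1.2,0.3,0,0,-0.005],[0,-3.8,-1.2,0.3,0,0,-0.005],[0,-3.8,-1.2,0.3,0,0,-0.005],[0,-3.8,-1.2,0.3,0,0,-0.005],[0,-3.8,-1.2,0.3,0,0,-0.005]]]'; python3 plan.py .6736 .1722 .10 1.157
```

```text
t: 4.53
position: [0.5741, 0.2849, 0.2013]
ee_rot: [0.0, 0.207, 0.978, 0.0]
wrist_force: [0.9, 0.3, -0.5]
opening: 0.0855
grasp_force: 0.0
pos [0.5741 0.2849 0.2013] t 4.53 open 0.0855 F [ 0.9  0.3 -0.5] grip 0.0 q [ 0.39  0.37  1.62  0.    1.16 -0.76]
shift now-axes cm [-13.66  -6.28  10.13] turn [ 0.     0.    -0.003] shift after turn cm [-13.65  -6.32  10.13]
```

```bash
python3 -m crank '[[[0,-3.4,-1.6,1,0,0,0],[0,-3.4,-1.6,1,0,0,0],[0,-3.4,-1.6,2,0,0,0],[0,-3.4,-1.5,3,0,0,0],[0,0,0,3,0,0,0],[0,0,0,0,0,0,0]]]'; python3 plan.py .6736 .1722 .009 1.157; python3 loc.py | head -2
```

```text
t: 5.03
position: [0.664, 0.1747, 0.0982]
ee_rot: [-0.006, 0.209, 0.978, -0.002]
wrist_force: [-2.4, 0.3, -1.4]
opening: 0.0857
grasp_force: 0.0
pos [0.664  0.1747 0.0982] t 5.03 open 0.0857 F [-2.4  0.3 -1.4] grip 0.0 q [ 0.19  0.57  1.55  0.    1.04 -0.96]
shift now-axes cm [-1.06  0.23  8.91] turn [-0.007 -0.01  -0.007] shift after turn cm [-0.97  0.16  8.92]
case_base 2 [0.4904 0.2711 0.765 ] 6.91 [np.float64(0.4873), np.float64(0.2688), np.float64(0.6892), np.float64(0.4903), np.float64(0.271), np.float64(0.7771)]
case_large 1 [ 0.6744  0.1715 -0.3718] 0.092 [np.float64(0.6744), np.float64(0.1715), np.float64(-0.3718)]
```

```bash
python3 -m crank '[[[0,-0.5,0.1,1.5,0,0,0],[0,-0.5,0.1,1.5,0,0,0],[0,0,0,1.5,0,0,0],[0,0,0,1.5,0,0,0],[0,0,0,1.5,0,0,0],[0,0,0,1.4,0,0,0],[0,0,0,0,0,0,0]]]'; python3 plan.py .6736 .1722 .009 1.157
```

```text
t: 6.32
position: [0.6743, 0.175, 0.0117]
ee_rot: [-0.004, 0.207, 0.978, -0.002]
wrist_force: [-0.8, 0.2, -1.1]
opening: 0.085
grasp_force: 0.0
pos [0.6743 0.175  0.0117] t 6.32 open 0.085 F [-0.8  0.2 -1.1] grip 0.0 q [ 0.19  0.69  1.55  0.    0.91 -0.96]
shift now-axes cm [-0.06 -0.28  0.27] turn [-0.004 -0.006 -0.003] shift after turn cm [-0.05 -0.29  0.27]
```

```bash
python3 -m crank '[[[0,0,-0.3,0.2,0,0,0],[0.5,0,0,0,0,0,0],[1,0,0,0,0,0,0],[1,0,0,0,0,0,0],[1,0,0,0,0,0,0],[1,0,0,0,0,0,0],[1,0,0,0,0,0,0]]]'; python3 plan.py .4873 .268 .054 2.216
```

```text
t: 6.9
position: [0.6779, 0.1731, 0.016]
ee_rot: [0.001, 0.207, 0.978, 0.0]
wrist_force: [0.9, 0.2, 3.7]
opening: 0.0626
grasp_force: 70.1
pos [0.6779 0.1731 0.016 ] t 6.9 open 0.0626 F [0.9 0.2 3.7] grip 70.1 q [ 0.19  0.69  1.55 -0.    0.9  -0.97]
shift now-axes cm [21.26  0.96 -3.85] turn [ 0.     0.003 -1.062] shift after turn cm [ 9.52 19.04 -3.8 ]
```

```bash
python3 -m crank '[[[1,0,0,-1,0,0,0],[1,0,0,-2.5,0,0,0],[1,0,0,-3,0,0,0],[1,0,0,-3,0,0,0],[1,2,0,0,0,0,0],[1,3,0,0,0,0,0],[1,3,0,0,0,0,0],[1,0,0,0,0,0,0]]]'; python3 -m crank '[[[1,0,0,0,0,0,-0.106],[1,0,0,0,0,0,-0.106],[1,0,0,0,0,0,-0.106],[1,0,0,0,0,0,-0.106],[1,0,0,0,0,0,-0.106],[1,0,0,0,0,0,-0.106],[1,0,0,0,0,0,-0.106],[1,0,0,0,0,0,-0.106],[1,0,0,0,0,0,-0.106],[1,0,0,0,0,0,-0.106]]]';python3 plan.py .4873 .268 .1 2.216
cat > look.py <<'E'
import sys;from h import *
s=camera("side");t=camera("top");n=sys.argv[1];X=np.array(list(map(float,sys.argv[2:5])))
ims=[]
for p in(s,t):
    im=cv2.resize(p["color"][:,:,::-1],None,fx=5,fy=5,interpolation=cv2.INTER_CUBIC)
    im=cv2.copyMakeBorder(im,300,300,200,200,0);c=(proj(p,X)[0]*5).astype(int);ims.append(im[c[1]:c[1]+600,c[0]:c[0]+400])
cv2.imwrite(f"pics/{n}.png",np.hstack(ims))
E
python3 look.py a 0.6 .2 .08
```

```text
t: 7.57
position: [0.5962, 0.2068, 0.108]
ee_rot: [-0.005, 0.206, 0.979, -0.001]
wrist_force: [-1.2, -0.5, -2.2]
opening: 0.0627
grasp_force: 69.6
t: 8.4
position: [0.603, 0.2051, 0.1092]
ee_rot: [-0.001, -0.319, 0.948, 0.0]
wrist_force: [0.7, 0.4, -1.9]
opening: 0.0626
grasp_force: 69.5
pos [0.603  0.2051 0.1092] t 8.4 open 0.0626 F [ 0.7  0.4 -1.9] grip 69.5 q [ 0.26  0.46  1.69  0.    0.99 -1.96]
shift now-axes cm [ 5.42 12.    0.94] turn [ 0.001 -0.001  0.003] shift after turn cm [ 5.46 11.98  0.92]
```

View pics/a.png

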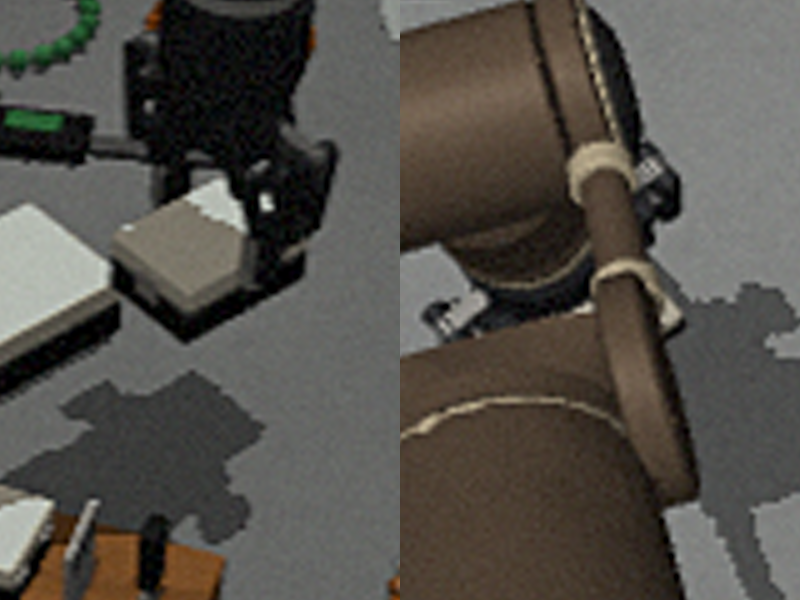

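Side view: the large case is held level, its lid centre at crop (190,240), and the base's lid is at the left. Moving it over the base.

```bash
python3 -m crank '[[[1,1,2,0,0,0,0],[1,1.2,2.6,0,0,0,0],[1,1.2,2.6,0,0,0,0],[1,1.1,2.6,0,0,0,0],[1,0.9,2.2,0,0,0,0],[1,0,0,1,0,0,0],[1,0,0,1,0,0,0],[1,0,0,0,0,0,0],[1,0,0,0,0,0,0]]]';python3 plan.py .4873 .268 .058 2.216
cat > rel.py <<'E'
# fit the lower case (held fixed height) and the upper one from the side view
import sys;from h import *
s=camera("side");q=sense()["position"];up,lw=sys.argv[1:3];z=float(sys.argv[3])
dims=dict(case_base=(.12,.09,.045),case_large=(.09,.064,.038),case_small=(.076,.052,.034))
for n,zz,x0 in((lw,float(sys.argv[4]),(.487,.268,.645)),(up,z,(q[0],q[1],.645))):
    near=proj(s,[x0[0],x0[1],zz+.02])[0];m=mask(s,n,near,30)
    if m is None: print(n,"none");continue
    ig=np.zeros((H,W),np.float32)
    if n==lw:
        for d in silhouettes(s,up)[:1]: ig=np.maximum(ig,d["pixels"])
        ig=cv2.dilate(ig,np.ones((5,5)))
    d=dims[n];r=fit([(s,m,ig)],boxworld(box(d[0],d[1],0,d[2]),zz),x0,[.008,.008,.1]);print(n,r[0].round(4),round(r[1],3))
    np.save(f"/tmp/{n}.npy",m)
E
python3 rel.py case_large case_base .079 0
```

```text
t: 9.25
position: [0.4884, 0.2682, 0.0885]
ee_rot: [-0.001, -0.315, 0.949, -0.0]
wrist_force: [0.4, -0.1, -1.4]
opening: 0.0626
grasp_force: 69.5
pos [0.4884 0.2682 0.0885] t 9.25 open 0.0626 F [ 0.4 -0.1 -1.4] grip 69.5 q [ 0.42  0.36  1.89 -0.    0.89 -1.79]
shift now-axes cm [0.09 0.05 3.05] turn [ 0.    -0.002 -0.004] shift after turn cm [0.1  0.05 3.05]
case_base [0.4882 0.266  0.6575] 0.051
case_large [0.4861 0.2582 0.6671] 0.437
```

```bash
cat > ov.py <<'E'
import sys;from h import *
# ov.py name  then groups: dx dy h x y z yaw
n=sys.argv[1];v=np.array(list(map(float,sys.argv[2:]))).reshape(-1,7);ims=[]
for p in(camera("side"),camera("top")):
    im=cv2.resize(p["color"][:,:,::-1],None,fx=8,fy=8,interpolation=cv2.INTER_CUBIC)
    for k,g in enumerate(v):
        B=box(g[0],g[1],0,g[2])@Rz(g[6]).T+g[3:6];u=((proj(p,B)+.5)*8).astype(int)
        for a in range(8):
            for b in range(a):
                if bin(a^b).count("1")==1: cv2.line(im,u[a].tolist(),u[b].tolist(),[(0,255,0),(0,0,255)][k%2],1)
    c=(proj(p,v[0,3:6])[0]*8).astype(int);im=cv2.copyMakeBorder(im,300,300,200,200,cv2.BORDER_CONSTANT);ims.append(im[c[1]:c[1]+600,c[0]:c[0]+400])
cv2.imwrite(f"pics/{n}.png",np.hstack(ims))
E
python3 ov.py b .09 .064 .038 .4884 .2682 .077 .649 .12 .09 .045 .488 .266 0 .65
```

```text
(no output)
```

View pics/b.png

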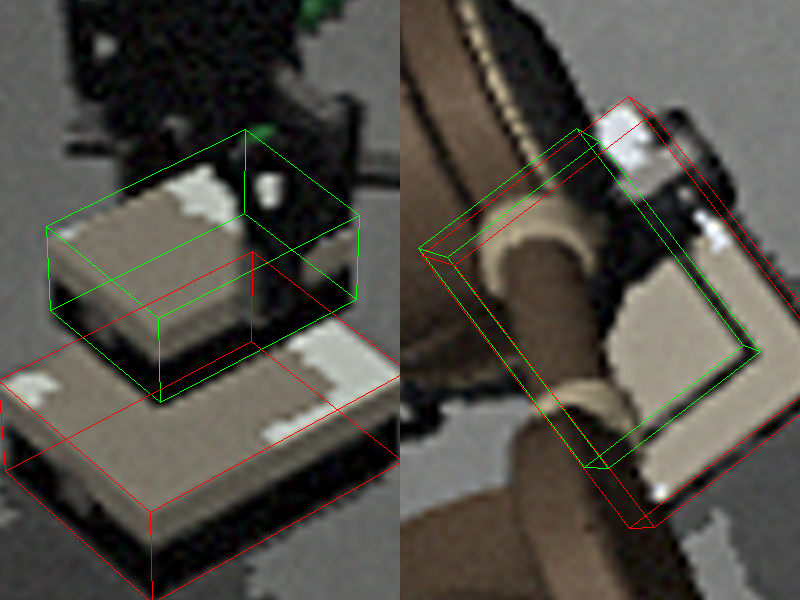

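The overlay agrees to about 2 mm in both views, with the held case centred over the base. Lowering gently.

```bash
python3 -m crank '[[[1,0.1,0.05,0.7,0,0,0],[1,0,0,0.6,0,0,0],[1,0,0,0.5,0,0,0],[1,0,0,0.5,0,0,0],[1,0,0,0.2,0,0,0],[1,0,0,0.2,0,0,0],[1,0,0,0,0,0,0],[1,0,0,0,0,0,0]]]'
```

```text
t: 10.22
position: [0.4872, 0.2688, 0.0624]
ee_rot: [-0.0, -0.316, 0.949, 0.0]
wrist_force: [0.2, 0.9, -2.4]
opening: 0.0626
grasp_force: 69.6
```

```bash
python3 -m crank '[[[1,0,0,0.2,0,0,0],[1,0,0,0.1,0,0,0],[1,0,0,0,0,0,0]]]';python3 -m crank '[[[1,0,0,0.1,0,0,0],[1,0,0,0.1,0,0,0],[1,0,0,0,0,0,0]]]'
```

```text
t: 10.47
position: [0.488, 0.2691, 0.0609]
ee_rot: [0.001, -0.316, 0.949, 0.0]
wrist_force: [-1.8, -0.1, 4.7]
opening: 0.0625
grasp_force: 70.3
t: 10.72
position: [0.488, 0.2691, 0.0609]
ee_rot: [0.0, -0.316, 0.949, -0.0]
wrist_force: [-5.8, -2.5, 16.4]
opening: 0.0623
grasp_force: 71.7
```

```bash
python3 -m crank '[[[1,0,0,-0.2,0,0,0],[0.3,0,0,0,0,0,0],[0,0,0,0,0,0,0],[0,0,0,0,0,0,0],[0,0,0,-1,0,0,0],[0,0,0,-2,0,0,0],[0,0,0,-4,0,0,0],[0,0,0,-4,0,0,0],[0,0,0,0,0,0,0.1],[0,0,0,0,0,0,0.1]]]';python3 plan.py .4644 .038 .17 1.14
```

```text
t: 11.55
position: [0.49, 0.2701, 0.174]
ee_rot: [0.004, -0.217, 0.976, 0.001]
wrist_force: [-0.4, -0.6, 0.7]
opening: 0.0858
grasp_force: 0.0
pos [0.49   0.2701 0.174 ] t 11.55 open 0.0858 F [-0.4 -0.6  0.7] grip 0.0 q [ 0.43  0.24  1.84  0.    1.05 -1.58]
shift now-axes cm [ 12.17 -19.92   0.3 ] turn [0.003 0.008 0.869] shift after turn cm [ -7.36 -22.15   0.4 ]
```

```bash
python3 -m crank '[[[0,0,0,0,0,0,0.123],[0,0,0,0,0,0,0.123],[0,0,0,0,0,0,0.123],[0,0,0,0,0,0,0.123],[0,0,0,0,0,0,0.123],[0,0,0,0,0,0,0.123],[0,0,0,0,0,0,0.123],[0,0,0,0,0,0,0]]]';python3 -m crank '[[[0,-1.2,-3.7,0,0,0,0],[0,-1.2,-3.7,0,0,0,0],[0,-1.2,-3.7,0,0,0,0],[0,-1.2,-3.7,0,0,0,0],[0,-1.2,-3.7,0,0,0,0],[0,-1.2,-3.5,0,0,0,0],[0,0,0,0,0,0,0],[0,0,0,0,0,0,0]]]'; python3 plan.py .464 .0375 .074 1.15
python3 - <<'E'
from h import *
for n,q,ds in(("side",(261,221),0),):
    s=camera(n);m=mask(s,"case_small",q)
    if m is not None: print(fit([(s,m,None)],boxworld(box(.076,.052,0,.034),.06),[.464,.0375,-.42],[.006,.006,.1]))
    m=mask(s,"case_large",proj(s,[.488,.268,.064])[0],15)
    if m is not None: print("large",fit([(s,m,None)],boxworld(box(.09,.064,0,.038),.045),[.488,.268,.645],[.006,.006,.1]))
E
```

```text
t: 12.22
position: [0.4872, 0.2688, 0.1698]
ee_rot: [-0.0, 0.208, 0.978, -0.0]
wrist_force: [0.9, -0.3, 0.1]
opening: 0.0854
grasp_force: 0.0
t: 12.88
position: [0.4637, 0.0369, 0.1698]
ee_rot: [0.0, 0.208, 0.978, 0.0]
wrist_force: [0.8, -0.5, 1.3]
opening: 0.0851
grasp_force: 0.0
pos [0.4637 0.0369 0.1698] t 12.88 open 0.0851 F [ 0.8 -0.5  1.3] grip 0.0 q [-0.01  0.07  2.05  0.    1.02 -1.17]
shift now-axes cm [0.   0.06 9.58] turn [0.    0.    0.001] shift after turn cm [0.   0.07 9.58]
(array([ 0.46238825,  0.03768458, -0.34282908]), np.float64(0.16457152366638184))
large (array([0.48956205, 0.26728757, 0.67017636]), np.float64(3.154062509536743))
```

```bash
python3 -m crank '[[[0,0,0.05,2,0,0,0],[0,0,0,2.5,0,0,0],[0,0,0,2.5,0,0,0],[0,0,0,2,0,0,0],[0,0,0,1.4,0,0,0],[0,0,0,0,0,0,0],[0,0,0,0,0,0,0]]]'; python3 plan.py .464 .0375 .065 1.15;python3 -m crank '[[[0.5,0,0,0,0,0,0],[1,0,0,0,0,0,0],[1,0,0,0,0,0,0],[1,0,0,0,0,0,0],[1,0,0,0,0,0,0],[1,0,0,0,0,0,0],[1,0,0,0,0,0,0]]]'; python3 plan.py .464 .0375 .065 1.15
```

```text
t: 13.62
position: [0.4633, 0.0403, 0.0648]
ee_rot: [-0.001, 0.206, 0.979, -0.0]
wrist_force: [0.9, 0.3, -0.4]
opening: 0.0851
grasp_force: 0.0
pos [0.4633 0.0403 0.0648] t 13.62 open 0.0851 F [ 0.9  0.3 -0.4] grip 0.0 q [-0.01  0.25  2.11  0.    0.78 -1.16]
shift now-axes cm [-0.18 -0.23 -0.02] turn [-0.001 -0.002  0.006] shift after turn cm [-0.18 -0.23 -0.02]
t: 14.2
position: [0.4658, 0.039, 0.0672]
ee_rot: [0.002, 0.207, 0.978, 0.001]
wrist_force: [0.7, 1.4, 6.3]
opening: 0.051
grasp_force: 63.9
pos [0.4658 0.039  0.0672] t 14.2 open 0.051 F [0.7 1.4 6.3] grip 63.9 q [-0.01  0.25  2.11  0.    0.78 -1.16]
shift now-axes cm [ 0.1  -0.22  0.22] turn [0.002 0.003 0.003] shift after turn cm [ 0.1  -0.22  0.22]
```

```bash
python3 -m crank '[[[1,0,0,-1,0,0,0],[1,0,0,-2,0,0,0],[1,0,0,-3,0,0,0],[1,0,0,-3,0,0,0],[1,0,0,-1,0,0,0],[1,0,0,0,0,0,0]]]'; python3 -m crank '[[[1,0,0,0,0,0,-0.107],[1,0,0,0,0,0,-0.107],[1,0,0,0,0,0,-0.107],[1,0,0,0,0,0,-0.107],[1,0,0,0,0,0,-0.107],[1,0,0,0,0,0,-0.107],[1,0,0,0,0,0,-0.107],[1,0,0,0,0,0,-0.107],[1,0,0,0,0,0,-0.107],[1,0,0,0,0,0,-0.107]]]';python3 plan.py .4877 .268 .12 2.216
python3 - <<'E'
from h import *
s=camera("side");t=camera("top")
x=[]
for p in (s,t):
  for n,z,h,xy in(("case_base",0,.045,(.488,.267)),("case_large",.045,.038,(.488,.268))):
    m=mask(p,n,proj(p,[*xy,z+h/2])[0],15);print(n,m is None)
    if m is not None:
        B=box(.12,.09,0,.045) if z==0 else box(.09,.064,0,.038);ig=None
        if z==0:
            ig=cv2.dilate(hull_mask(p,[box(.1,.075,.045,.09)@Rz(.65).T+[*xy,0]]),np.ones((3,3)))
        print(fit([(p,m,ig)],boxworld(B,z),[*xy,.645],[.006,.006,.1]))
E
```

```text
t: 14.7
position: [0.4666, 0.0389, 0.1689]
ee_rot: [0.004, 0.207, 0.978, 0.001]
wrist_force: [0.9, -0.2, -2.1]
opening: 0.051
grasp_force: 63.1
t: 15.53
position: [0.462, 0.0389, 0.1632]
ee_rot: [-0.002, -0.323, 0.946, 0.001]
wrist_force: [0.3, -0.1, -1.1]
opening: 0.0506
grasp_force: 63.2
pos [0.462  0.0389 0.1632] t 15.53 open 0.0506 F [ 0.3 -0.1 -1.1] grip 63.2 q [-0.01  0.08  2.06 -0.    1.01 -2.24]
shift now-axes cm [-16.05  16.56   4.31] turn [ 0.003 -0.003  0.012] shift after turn cm [-15.83  16.76   4.32]
case_base False
(array([0.49845805, 0.31000991, 0.00807525]), np.float64(1.0218662023544312))
case_large False
(array([0.493125  , 0.271025  , 0.64708333]), np.float64(2.973858118057251))
case_base False
(array([0.48826476, 0.26890768, 0.65374189]), np.float64(0.13380254805088043))
case_large False
(array([0.48644459, 0.26848292, 0.67725702]), np.float64(0.05436643958091736))
```

```bash
python3 -m crank '[[[1,-2,2,0,0,0,0],[1,-2.7,2.8,0,0,0,0],[1,-2.7,2.8,0,0,0,0],[1,-2.7,2.8,0,0,0,0],[1,-2.7,2.8,0,0,0,0],[1,-2.2,2.3,0,0,0,0],[1,-1.5,1.4,0,0,0,0],[1,0,0,1.5,0,0,0],[1,0,0,1.5,0,0,0],[1,0,0,0,0,0,0]]]';python3 plan.py .487 .2685 .09 2.225; sleep 0; python3 plan.py .487 .2685 .09 2.225 | tail -1; python3 ov.py c .076 .052 .034 .487 .2685 .124 .655 .09 .064 .038 .4868 .2685 .045 .665
```

```text
t: 16.67
position: [0.4899, 0.2729, 0.1322]
ee_rot: [-0.003, -0.32, 0.947, -0.0]
wrist_force: [-1.3, -0.2, -2.1]
opening: 0.0513
grasp_force: 63.1
pos [0.4899 0.2729 0.1322] t 16.67 open 0.0513 F [-1.3 -0.2 -2.1] grip 63.1 q [ 0.43  0.31  1.86 -0.    0.98 -1.79]
shift now-axes cm [ 0.47 -0.18  4.22] turn [ 0.001 -0.007 -0.002] shift after turn cm [ 0.5  -0.18  4.22]
shift now-axes cm [ 0.47 -0.18  4.22] turn [ 0.001 -0.007 -0.002] shift after turn cm [ 0.5  -0.18  4.22]
```

View pics/c.png

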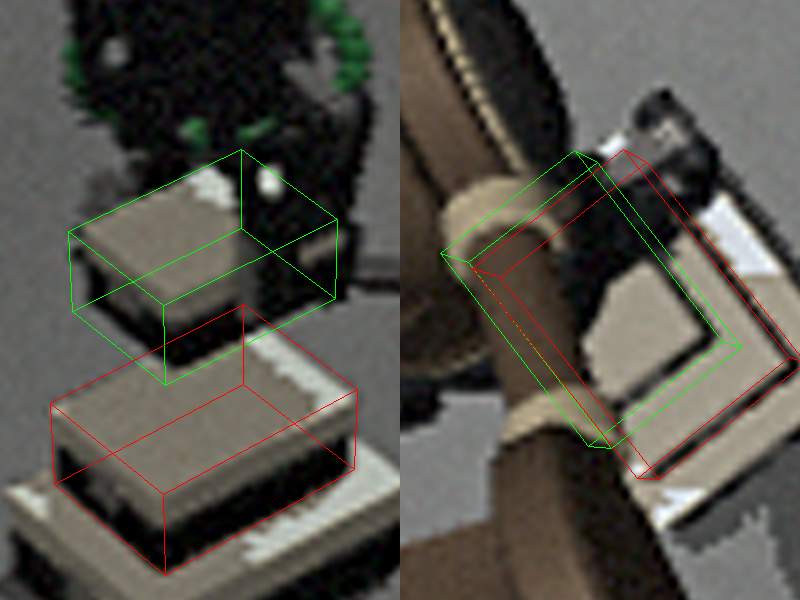

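The view shows the held small case about 3–4 mm off towards +x/+y, which matches the measured TCP. Red fits the placed large case. I'll correct and lower.

```bash
python3 -m crank '[[[1,0.5,-0.2,0,0,0,0],[1,0,0,0.8,0,0,0],[1,0,0,0.8,0,0,0],[1,0,0,0.7,0,0,0],[1,0,0,0.5,0,0,0],[1,0,0,0.3,0,0,0],[1,0,0,0,0,0,0],[1,0,0,0,0,0,0]]]';python3 plan.py .487 .2685 .09 2.225;python3 -m crank '[[[1,0,0,0.2,0,0,0],[1,0,0,0.2,0,0,0],[1,0,0,0,0,0,0]]]';python3 plan.py .487 .2685 .09 2.225
```

```text
t: 17.43
position: [0.4896, 0.2687, 0.1042]
ee_rot: [-0.0, -0.32, 0.947, -0.0]
wrist_force: [0.2, 0.0, -0.5]
opening: 0.0509
grasp_force: 63.1
pos [0.4896 0.2687 0.1042] t 17.43 open 0.0509 F [ 0.2  0.  -0.5] grip 63.1 q [ 0.42  0.34  1.88 -0.    0.92 -1.8 ]
shift now-axes cm [0.22 0.14 1.42] turn [ 0.    -0.001 -0.002] shift after turn cm [0.22 0.14 1.42]
t: 17.68
position: [0.4897, 0.2688, 0.1003]
ee_rot: [-0.0, -0.32, 0.947, -0.0]
wrist_force: [0.0, -0.0, -1.9]
opening: 0.0507
grasp_force: 63.1
pos [0.4897 0.2688 0.1003] t 17.68 open 0.0507 F [ 0.  -0.  -1.9] grip 63.1 q [ 0.42  0.34  1.88 -0.    0.91 -1.8 ]
shift now-axes cm [0.23 0.14 1.03] turn [ 0.    -0.    -0.002] shift after turn cm [0.23 0.14 1.03]
```

```bash
python3 -m crank '[[[1,0.15,0.1,0.2,0,0,0],[1,0,0,0.2,0,0,0],[1,0,0,0.2,0,0,0],[1,0,0,0,0,0,0]]]';python3 -m crank '[[[1,0,0,0.2,0,0,0],[1,0,0,0.1,0,0,0],[1,0,0,0,0,0,0]]]'
```

```text
t: 18.02
position: [0.4875, 0.2685, 0.094]
ee_rot: [-0.0, -0.32, 0.947, -0.0]
wrist_force: [0.3, -0.3, -0.5]
opening: 0.051
grasp_force: 63.1
t: 18.27
position: [0.4878, 0.2686, 0.0912]
ee_rot: [-0.0, -0.32, 0.947, -0.0]
wrist_force: [0.1, 0.2, -1.6]
opening: 0.0513
grasp_force: 63.1
```

```bash
python3 -m crank '[[[1,0,0,0.1,0,0,0],[1,0,0,0.1,0,0,0],[1,0,0,0,0,0,0]]]';python3 -m crank '[[[1,0,0,0.1,0,0,0],[1,0,0,0.05,0,0,0],[1,0,0,0,0,0,0]]]'
```

```text
t: 18.52
position: [0.4881, 0.2687, 0.0903]
ee_rot: [-0.0, -0.32, 0.947, -0.0]
wrist_force: [-1.4, -0.6, 3.1]
opening: 0.0507
grasp_force: 63.5
t: 18.77
position: [0.4882, 0.2687, 0.0902]
ee_rot: [-0.0, -0.32, 0.947, -0.0]
wrist_force: [-5.3, -2.7, 12.0]
opening: 0.0511
grasp_force: 64.7
```

```bash
python3 -m crank '[[[1,0,0,-0.2,0,0,0],[0.3,0,0,0,0,0,0],[0,0,0,0,0,0,0],[0,0,0,0,0,0,0],[0,0,0,-1,0,0,0],[0,0,0,-2.5,0,0,0],[0,0,0,-4,0,0,0],[0,0,0,-4,0,0,0],[0,0,0,0,0,0,0]]]'
cat > sp.py <<'E'
import sys;from plan import *
Xs=np.array([.5346,-.308,.0191]);A=Rz(.147)@R.from_euler('y',-np.radians(35)).as_matrix()
M=np.column_stack([-A[:,1],A[:,0],-A[:,2]]) # y=xs, z=-zs, x=y×z = -(xs×zs)=ys
M[:,0]=np.cross(M[:,1],M[:,2])
if __name__=="__main__":
    sx=Xs+A@np.array([0,0,float(sys.argv[1])]);print(sx.round(4));delta(sx,M)
    d=target(.147);print("upright:");delta(sx,d)
E
python3 sp.py .2
```

```text
t: 19.52
position: [0.4937, 0.2714, 0.2148]
ee_rot: [0.008, -0.32, 0.947, 0.001]
wrist_force: [0.7, 1.0, 1.1]
opening: 0.0855
grasp_force: 0.0
[ 0.4211 -0.3248  0.1829]
pos [0.4937 0.2714 0.2148] t 19.52 open 0.0855 F [0.7 1.  1.1] grip 0.0 q [ 0.43  0.2   1.81  0.    1.12 -1.8 ]
shift now-axes cm [ 42.01 -42.96   2.65] turn [-0.357 -0.617  2.003] shift after turn cm [-57.91 -14.86  -6.52]
upright:
pos [0.4937 0.2714 0.2148] t 19.52 open 0.0855 F [0.7 1.  1.1] grip 0.0 q [ 0.43  0.2   1.81  0.    1.12 -1.8 ]
shift now-axes cm [ 42.01 -42.96   2.65] turn [0.015 0.014 2.076] shift after turn cm [-57.91 -15.91   3.19]
```

```bash
python3 -m crank '[[[0,0,0,0,0,0,0.122],[0,0,0,0,0,0,0.122],[0,0,0,0,0,0,0.122],[0,0,0,0,0,0,0.122],[0,0,0,0,0,0,0.122],[0,0,0,0,0,0,0.122],[0,0,0,0,0,0,0.122],[0,0,0,0,0,0,0.122],[0,0,0,0,0,0,0.122],[0,0,0,0,0,0,0.122]]]' >/dev/null;python3 -m crank '[[[0,0,0,0,0,0,0.122],[0,0,0,0,0,0,0.122],[0,0,0,0,0,0,0.122],[0,0,0,0,0,0,0.122],[0,0,0,0,0,0,0.122],[0,0,0,0,0,0,0.122],[0,0,0,0,0,0,0.122],[0,0,0,0,0,0,0],[0,0,0,0,0,0,0]]]';python3 sp.py .2 | tail -1;python3 -m crank '[[[0,-3.8,-1,0,0,0,0],[0,-3.8,-1,0,0,0,0],[0,-3.8,-1,0,0,0,0],[0,-3.8,-1,0,0,0,0],[0,-3.8,-1,0,0,0,0],[0,-3.8,-1,0,0,0,0],[0,-3.8,-1,0,0,0,0],[0,-3.8,-1,0,0,0,0],[0,-3.8,-1,0,0,0,0],[0,0,0,0,0,0,0]]]';python3 sp.py .2
```

```text
t: 21.1
position: [0.4881, 0.2687, 0.2053]
ee_rot: [0.0, 0.651, 0.759, 0.0]
wrist_force: [0.2, 0.3, -0.5]
opening: 0.0854
grasp_force: 0.0
shift now-axes cm [-57.65 -15.61   2.22] turn [ 0.    -0.     0.005] shift after turn cm [-57.73 -15.32   2.24]
t: 21.93
position: [0.4494, -0.0891, 0.2057]
ee_rot: [0.002, 0.654, 0.757, -0.001]
wrist_force: [0.8, 0.2, 0.2]
opening: 0.0855
grasp_force: 0.0
[ 0.4211 -0.3248  0.1829]
pos [ 0.4494 -0.0891  0.2057] t 21.93 open 0.0855 F [0.8 0.2 0.2] grip 0.0 q [-0.29  0.01  2.04 -0.    1.09 -0.43]
shift now-axes cm [-22.9   -6.22   2.37] turn [-0.61   0.005 -0.   ] shift after turn cm [-22.9   -6.43  -1.72]
upright:
pos [ 0.4494 -0.0891  0.2057] t 21.93 open 0.0855 F [0.8 0.2 0.2] grip 0.0 q [-0.29  0.01  2.04 -0.    1.09 -0.43]
shift now-axes cm [-22.9   -6.22   2.37] turn [ 0.001  0.004 -0.002] shift after turn cm [-22.9   -6.25   2.28]
```

```bash
python3 -m crank '[[[0,-2,-3.1,0,0,0,0],[0,-2,-3.1,0,0,0,0],[0,-3.2,0,0,-0.102,0,0],[0,-3.2,0,0,-0.102,0,0],[0,-3.2,0,0,-0.102,0,0],[0,-3.2,0,0,-0.102,0,0],[0,-3.1,0,0,-0.102,0,0],[0,-3,0,0,-0.1,0,0],[0,0,0,0,0,0,0],[0,0,0,0,0,0,0]]]';python3 sp.py .2|head -3
```

```text
t: 22.77
position: [0.4204, -0.3091, 0.2038]
ee_rot: [0.184, 0.626, 0.726, 0.217]
wrist_force: [-0.0, 0.1, 0.2]
opening: 0.0851
grasp_force: 0.0
[ 0.4211 -0.3248  0.1829]
pos [ 0.4204 -0.3091  0.2038] t 22.77 open 0.0851 F [-0.   0.1  0.2] grip 0.0 q [-1.04  0.    2.16  0.72  0.88 -1.63]
shift now-axes cm [-1.58 -1.26  1.65] turn [-0.034 -0.005 -0.002] shift after turn cm [-1.57 -1.32  1.62]
```

```bash
python3 -m crank '[[[0,-0.8,-0.7,0,-0.034,-0.005,0],[0,-0.8,-0.6,0,0,0,0],[0,0,0,1,0,0,0],[0,0,0,0,0,0,0],[0,0,0,0,0,0,0],[0,0,0,0,0,0,0]]]';python3 sp.py .103|head -3;python3 - <<'E'
from h import *
s=camera("side");t=camera("top")
for p in (s,t):
    print([(round(d["score"],2),np.round(d["at"],1)) for d in tip_of(p,"block_hole0")[:3]])
    X=[ .467,.0372,.06];print(proj(p,X))
E
```

```text
t: 23.27
position: [0.4196, -0.3232, 0.1889]
ee_rot: [0.196, 0.622, 0.723, 0.228]
wrist_force: [0.1, -0.8, 0.5]
opening: 0.0851
grasp_force: 0.0
[ 0.4762 -0.3167  0.1035]
pos [ 0.4196 -0.3232  0.1889] t 23.27 open 0.0851 F [ 0.1 -0.8  0.5] grip 0.0 q [-1.07  0.05  2.17  0.79  0.86 -1.74]
shift now-axes cm [-0.21 -0.25 10.26] turn [ 0.    -0.003  0.003] shift after turn cm [-0.18 -0.24 10.27]
[(0.84, array([262.7, 228. ])), (0.67, array([170.7, 175.3])), (0.58, array([193.8, 299.7]))]
[[262.16102942 226.39326762]]
[(0.96, array([211.5, 323.1])), (0.68, array([287.9, 224.5])), (0.67, array([357.6, 282. ]))]
[[286.8089937  225.90381808]]
```

```bash
python3 -m crank '[[[0,-0.2,-0.25,1.5,0,0,0],[0,0,0,2,0,0,0],[0,0,0,2,0,0,0],[0,0,0,2,0,0,0],[0,0,0,1.5,0,0,0],[0,0,0,1.2,0,0,0],[0,0,0,0,0,0,0],[0,0,0,0,0,0,0]]]';python3 sp.py .103|head -3; python3 look.py d .46 -.31 .1
```

```text
t: 24.13
position: [0.4751, -0.3174, 0.1036]
ee_rot: [0.196, 0.622, 0.723, 0.228]
wrist_force: [-0.2, 0.6, 0.1]
opening: 0.0854
grasp_force: 0.0
[ 0.4762 -0.3167  0.1035]
pos [ 0.4751 -0.3174  0.1036] t 24.13 open 0.0854 F [-0.2  0.6  0.1] grip 0.0 q [-0.96  0.27  2.14  0.96  0.68 -1.86]
shift now-axes cm [0.06 0.09 0.08] turn [ 0.    -0.002  0.001] shift after turn cm [0.06 0.09 0.08]
```

View pics/d.png

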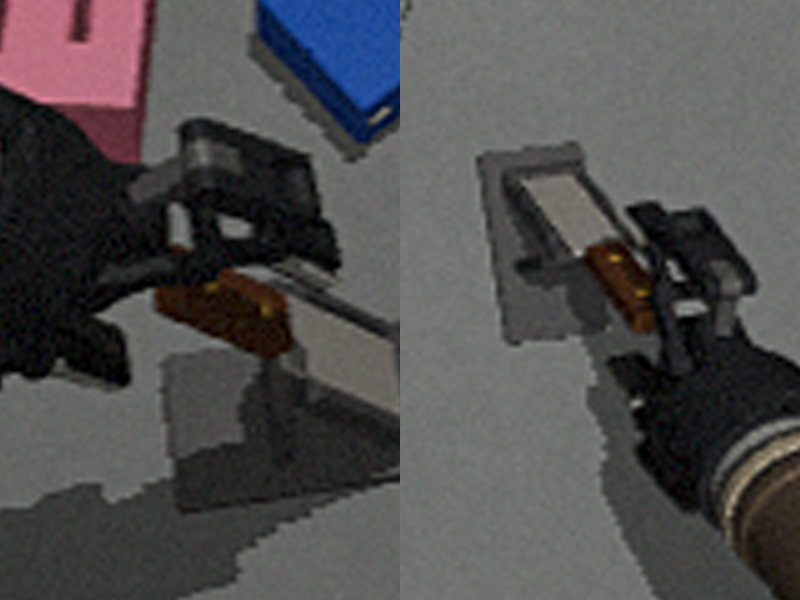

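The fingers straddle the handle on its broad faces, with the handle at crop (235,300) in the side view. Closing and drawing it out along its axis.

```bash
python3 -m crank '[[[0.5,0.05,0.1,0.1,0,0,0],[0.8,0,0,0,0,0,0],[1,0,0,0,0,0,0],[1,0,0,0,0,0,0],[1,0,0,0,0,0,0],[1,0,0,0,0,0,0],[1,0,0,0,0,0,0],[1,0,0,0,0,0,0]]]';python3 -m crank '[[[1,0,0,-0.5,0,0,0],[1,0,0,-1,0,0,0],[1,0,0,-2,0,0,0],[1,0,0,-2.5,0,0,0],[1,0,0,-2.5,0,0,0],[1,0,0,-2.5,0,0,0],[1,0,0,0,0,0,0],[1,0,0,0,0,0,0]]]';python3 sp.py .203
```

```text
t: 24.9
position: [0.4775, -0.3173, 0.105]
ee_rot: [0.197, 0.622, 0.722, 0.229]
wrist_force: [2.3, 2.1, 6.1]
opening: 0.0133
grasp_force: 58.5
t: 25.57
position: [0.4134, -0.3275, 0.1941]
ee_rot: [0.197, 0.623, 0.722, 0.227]
wrist_force: [0.6, -0.0, -1.0]
opening: 0.0132
grasp_force: 59.0
[ 0.4194 -0.3251  0.1854]
pos [ 0.4134 -0.3275  0.1941] t 25.57 open 0.0132 F [ 0.6 -0.  -1. ] grip 59.0 q [-1.09  0.04  2.17  0.78  0.88 -1.74]
shift now-axes cm [0.15 0.02 1.07] turn [0.    0.002 0.002] shift after turn cm [0.15 0.02 1.07]
upright:
pos [ 0.4134 -0.3275  0.1941] t 25.57 open 0.0132 F [ 0.6 -0.  -1. ] grip 59.0 q [-1.09  0.04  2.17  0.78  0.88 -1.74]
shift now-axes cm [0.15 0.02 1.07] turn [0.611 0.003 0.001] shift after turn cm [0.15 0.63 0.87]
```

```bash
python3 -m crank '[[[1,0,0,-1,0.102,0,0],[1,0,0,-1,0.102,0,0],[1,0,0,-1,0.102,0,0],[1,0,0,-1,0.102,0,0],[1,0,0,-1,0.102,0,0],[1,0,0,-1,0.101,0,0],[1,0,0,0,0,0,0.106],[1,0,0,0,0,0,0.106],[1,0,0,0,0,0,0.106],[1,0,0,0,0,0,0]]]';python3 -m crank '[[[1,0,0,0,0,0,0.106],[1,0,0,0,0,0,0.106],[1,0,0,0,0,0,0],[1,0,0,0,0,0,0]]]'; python3 plan.py .467 .0375 .235 -.38
```

```text
t: 26.4
position: [0.3936, -0.3282, 0.2465]
ee_rot: [-0.002, 0.764, 0.645, 0.0]
wrist_force: [-0.1, 0.1, -2.0]
opening: 0.0132
grasp_force: 59.1
t: 26.73
position: [0.3933, -0.329, 0.2477]
ee_rot: [-0.001, 0.827, 0.562, 0.0]
wrist_force: [0.2, 0.1, -1.4]
opening: 0.0129
grasp_force: 59.1
pos [ 0.3933 -0.329   0.2477] t 26.73 open 0.0129 F [ 0.2  0.1 -1.4] grip 59.1 q [-0.78  0.08  1.88  0.    1.19 -0.41]
shift now-axes cm [36.79 -6.62  1.33] turn [-0.002 -0.002  0.003] shift after turn cm [36.77 -6.75  1.27]
```

```bash
python3 -m crank '[[[1,3.2,-0.6,0,0,0,0],[1,3.8,-0.7,0,0,0,0],[1,3.8,-0.7,0,0,0,0],[1,3.8,-0.7,0,0,0,0],[1,3.8,-0.7,0,0,0,0],[1,3.8,-0.7,0,0,0,0],[1,3.8,-0.7,0,0,0,0],[1,3.8,-0.7,0,0,0,0],[1,3.7,-0.6,0,0,0,0],[1,3.3,-0.6,0,0,0,0]]]';python3 -m crank '[[[1,0,0,1.5,0,0,0],[1,0,0,1.5,0,0,0],[1,0,0,1,0,0,0],[1,0,0,0,0,0,0],[1,0,0,0,0,0,0]]]'; python3 plan.py .467 .0375 .18 -.38
cat > ins.py <<'E'
# overlay: block, slot mouth and spatula blade as held
import sys;from plan import *
n=sys.argv[1];bx,by,byaw,gl=map(float,sys.argv[2:6]);s0=sense();q=s0["ee_rot"];M=R.from_quat([q[1],q[2],q[3],q[0]]).as_matrix();P=s0["position"];ims=[]
L=[(B@np.column_stack([M[:,1],-M[:,0],-M[:,2]]).T+P+M[:,2]*gl,(0,255,0)) for B in(box(.004,.03,0,.082),)]
bw=lambda B:B@Rz(byaw).T+[bx,by,0]
L+=[(bw(box(.15,.09,0,.06)),(0,0,255)),(bw(box(.007,.034,.06,.0601,-.045)),(255,255,0))]
for p in(camera("side"),camera("top")):
    im=cv2.resize(p["color"][:,:,::-1],None,fx=8,fy=8,interpolation=cv2.INTER_CUBIC);raw=im.copy()
    for B,c in L:
        u=((proj(p,B)+.5)*8).astype(int)
        for a in range(8):
            for b in range(a):
                if bin(a^b).count("1")==1: cv2.line(im,u[a].tolist(),u[b].tolist(),c,1)
    c=(proj(p,[.467,.037,.07])[0]*8).astype(int);w=lambda i:i[c[1]-150:c[1]+150,c[0]-200:c[0]+200];ims.append(np.vstack([w(raw),w(im)]))
cv2.imwrite(f"pics/{n}.png",np.hstack(ims))
E
python3 ins.py e .5088 .0205 -.38 .103
```

```text
t: 27.57
position: [0.4684, 0.0393, 0.249]
ee_rot: [-0.0, 0.827, 0.562, 0.0]
wrist_force: [1.0, 0.0, -0.7]
opening: 0.0134
grasp_force: 59.2
t: 27.98
position: [0.4677, 0.0367, 0.2084]
ee_rot: [-0.001, 0.828, 0.561, -0.001]
wrist_force: [1.2, -1.0, -1.3]
opening: 0.013
grasp_force: 58.9
pos [0.4677 0.0367 0.2084] t 27.98 open 0.013 F [ 1.2 -1.  -1.3] grip 58.9 q [-0.01  0.03  2.01  0.    1.1   0.37]
shift now-axes cm [ 0.05 -0.09  2.84] turn [-0.002  0.    -0.001] shift after turn cm [ 0.05 -0.1   2.84]
```

View pics/e.png

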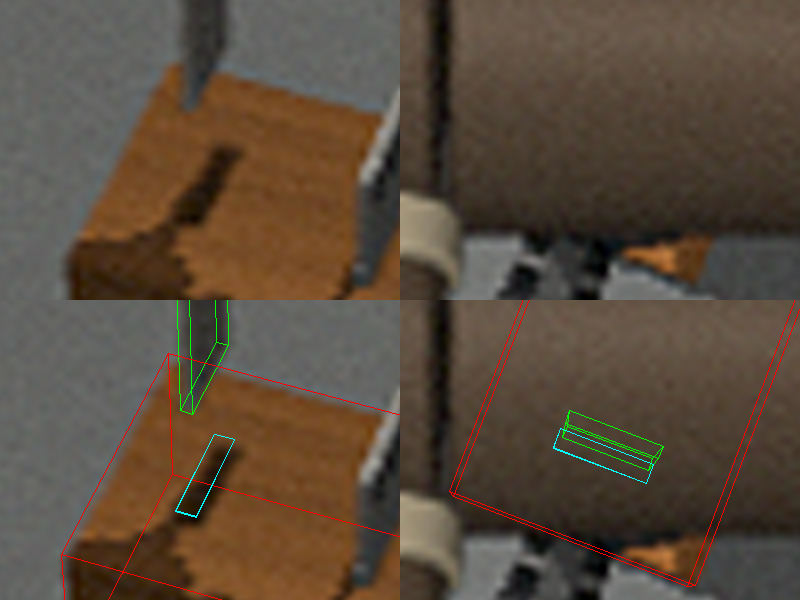

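Side view: the free slot is clearly visible (crop 178–240, 148–225) and the blade tip sits above it at (190,105). The predicted slot is about 3 mm off, so I'll fit the slot and blade numerically in this view.

```bash
cat > slot.py <<'E'
from plan import *
def run(gl=.103):
    p=camera("side");s0=sense();P=s0["position"];q=s0["ee_rot"];M=R.from_quat([q[1],q[2],q[3],q[0]]).as_matrix()
    g=cv2.GaussianBlur(p["color"],(0,0),.5).astype(np.float32)
    # slot: darkness between wood and black, inside a window round the prediction
    w=hull_mask(p,[box(.024,.048,.06,.06)@Rz(-.38).T+[.4685,.0345,0]])>.5
    r=g[:,:,0];wood=np.percentile(r[w],80);dk=np.clip((wood-r)/(wood-np.percentile(r[w],3)),0,1)
    def sc(x):
        h=hull_mask(p,[box(.007,.034,.06,.06)@Rz(x[2]).T+[x[0],x[1],0]]);return (abs(h-dk)*w).sum()/dk[w].sum()
    r1=minimize(sc,[.468,.035,-.38],method="Nelder-Mead",options=dict(initial_simplex=[[.468,.035,-.38],[.472,.035,-.38],[.468,.031,-.38],[.468,.035,-.33]]))
    print("slot",r1.x.round(4),round(r1.fun,3))
    tip=P+M[:,2]*gl;N=np.column_stack([M[:,1],-M[:,0],-M[:,2]])
    for d in silhouettes(p,"spatula")[:2]:
        b=d["box"];print("sil",round(d["score"],2),np.round(b))
    print("tip pred px",proj(p,np.array([N@[0,a,0]+tip for a in(-.015,.015)])).round(1).tolist(),"tip",tip.round(4))
    return p
if __name__=="__main__":
    p=run();
    for d in tip_of(p,"spatula")[:2]: print(d["at"],d["score"])
    for d in silhouettes(p,"spatula")[:1]:
        m=d["pixels"];rows=np.where(m.any(1))[0]
        for r in rows[-14:]: c=np.where(m[r])[0];print(r,c.min(),c.max(),end="; ")
E
python3 slot.py
```

```text
slot [ 0.4676  0.0327 -0.3872] 0.316
sil 0.63 [256. 161. 264. 221.]
tip pred px [[265.0, 209.6], [260.6, 218.1]] tip [0.4694 0.0365 0.1071]
[263.2, 210.5] 0.76
204 260 265; 205 260 265; 206 260 265; 207 260 265; 208 260 265; 209 260 265; 210 260 265; 211 260 264; 212 260 264; 213 260 263; 214 260 263; 215 260 262; 216 260 262; 217 260 261;
```

```bash
python3 -m crank '[[[1,-0.3,0.05,1,0,0,0],[1,0,0,1,0,0,0],[1,0,0,1,0,0,0],[1,0,0,0.4,0,0,0],[1,0,0,0,0,0,0],[1,0,0,0,0,0,0]]]';python3 slot.py
python3 - <<'E'
from h import *
p=camera("side");b=mask(p,"block",proj(p,[.5088,.0205,.03])[0])
ig=np.zeros((H,W),np.float32)
for q in("gauge","short_spatula","spatula"):
    for d in silhouettes(p,q): ig=np.maximum(ig,d["pixels"])
ig=cv2.dilate(ig,np.ones((3,3)))
r=fit([(p,b,ig)],boxworld(box(.15,.09,0,.06)),[.5088,.0205,-.38],[.006,.006,.1]);print(r);x=r[0]
print("hole",x[:2]+Rz(x[2])[:2,:2]@[-.045,0])
E
```

```text
t: 28.78
position: [0.4673, 0.034, 0.1745]
ee_rot: [-0.0, 0.828, 0.56, -0.0]
wrist_force: [-0.2, 0.5, -1.5]
opening: 0.0135
grasp_force: 59.1
slot [ 0.4669  0.0326 -0.3513] 0.509
sil 0.63 [274. 162. 287. 176.]
sil 0.52 [257. 176. 265. 229.]
tip pred px [[264.6, 219.9], [260.2, 228.5]] tip [0.4678 0.034  0.072 ]
[261.0, 221.3] 0.83
160 283 284; 161 282 285; 162 282 285; 163 282 285; 164 283 284; 170 274 276; 171 273 277; 172 273 277; 173 272 276; 174 272 276; 175 272 275; (array([ 0.50883949,  0.01734249, -0.39199137]), np.float64(0.05535198003053665))
hole [0.46725273 0.03453382]
```

```bash
python3 -m crank '[[[1,0,0,0.4,0,0,0],[1,0,0,0.3,0,0,0],[1,0,0,0.3,0,0,0],[1,0,0,0,0,0,0]]]';python3 -m crank '[[[1,0,0,0.2,0,0,0],[1,0,0,0.2,0,0,0],[1,0,0,0,0,0,0]]]'
```

```text
t: 29.57
position: [0.467, 0.034, 0.1643]
ee_rot: [-0.001, 0.828, 0.56, -0.0]
wrist_force: [-0.4, 0.8, -0.6]
opening: 0.0136
grasp_force: 59.1
t: 29.82
position: [0.4675, 0.034, 0.1608]
ee_rot: [-0.0, 0.828, 0.56, -0.0]
wrist_force: [-0.4, 0.9, -1.5]
opening: 0.0131
grasp_force: 59.1
```

```bash
python3 -m crank '[[[1,0,0,0.2,0,0,0],[1,0,0,0.2,0,0,0],[1,0,0,0,0,0,0]]]';python3 -m crank '[[[1,0,0,0.2,0,0,0],[1,0,0,0.2,0,0,0],[1,0,0,0,0,0,0]]]'
```

```text
t: 30.07
position: [0.4684, 0.0342, 0.1581]
ee_rot: [0.0, 0.828, 0.56, 0.001]
wrist_force: [-0.8, 0.5, -0.1]
opening: 0.0134
grasp_force: 59.5
t: 30.32
position: [0.4682, 0.0345, 0.153]
ee_rot: [-0.0, 0.829, 0.56, 0.001]
wrist_force: [1.6, 1.9, -1.1]
opening: 0.0131
grasp_force: 59.5
```

```bash
python3 -m crank '[[[1,0,0,0.3,0,0,0],[1,0,0,0.3,0,0,0],[1,0,0,0.3,0,0,0],[1,0,0,0,0,0,0]]]';python3 -m crank '[[[1,0,0,0.4,0,0,0],[1,0,0,0.4,0,0,0],[1,0,0,0.3,0,0,0],[1,0,0,0,0,0,0]]]'
```

```text
t: 30.65
position: [0.4681, 0.0343, 0.1437]
ee_rot: [-0.0, 0.829, 0.56, 0.001]
wrist_force: [1.4, 3.4, -2.3]
opening: 0.0131
grasp_force: 59.4
t: 30.98
position: [0.468, 0.0342, 0.1327]
ee_rot: [-0.0, 0.828, 0.56, 0.001]
wrist_force: [2.5, 5.0, -0.4]
opening: 0.0133
grasp_force: 59.4
```

```bash
python3 -m crank '[[[1,0.08,0,0.4,0,0,0],[1,0,0.03,0.4,0,0,0],[1,0,0,0.4,0,0,0],[1,0,0,0,0,0,0]]]';python3 -m crank '[[[1,0,0,0.2,0,0,0],[1,0,0,0.2,0,0,0],[1,0,0,0,0,0,0]]]'
```

```text
t: 31.32
position: [0.468, 0.0343, 0.1202]
ee_rot: [0.0, 0.828, 0.56, -0.0]
wrist_force: [2.1, 2.3, -3.3]
opening: 0.0136
grasp_force: 59.2
t: 31.57
position: [0.4682, 0.0344, 0.1168]
ee_rot: [0.0, 0.828, 0.56, -0.0]
wrist_force: [1.2, 1.6, -2.4]
opening: 0.013
grasp_force: 59.3
```

```bash
python3 -m crank '[[[1,0,0,0.2,0,0,0],[1,0,0,0.1,0,0,0],[1,0,0,0,0,0,0]]]';python3 -m crank '[[[1,0,0,0.1,0,0,0],[1,0,0,0.1,0,0,0],[1,0,0,0,0,0,0]]]'
```

```text
t: 31.82
position: [0.4682, 0.0344, 0.114]
ee_rot: [0.0, 0.828, 0.56, 0.0]
wrist_force: [0.7, 1.0, -1.3]
opening: 0.0132
grasp_force: 59.4
t: 32.07
position: [0.4683, 0.0345, 0.1121]
ee_rot: [0.0, 0.828, 0.56, 0.0]
wrist_force: [0.6, 1.7, -0.8]
opening: 0.0132
grasp_force: 59.4
```

```bash
python3 -m crank '[[[1,0,0,0.1,0,0,0],[1,0,0,0.1,0,0,0],[1,0,0,0,0,0,0]]]';python3 -m crank '[[[1,0,0,0.1,0,0,0],[1,0,0,0.1,0,0,0],[1,0,0,0,0,0,0]]]'
```

```text
t: 32.32
position: [0.4683, 0.0345, 0.11]
ee_rot: [0.0, 0.828, 0.56, 0.0]
wrist_force: [0.3, 1.9, -0.5]
opening: 0.0137
grasp_force: 59.4
t: 32.57
position: [0.4687, 0.0345, 0.1093]
ee_rot: [0.0, 0.828, 0.56, 0.0]
wrist_force: [-1.1, 0.8, 6.2]
opening: 0.0133
grasp_force: 60.5
```

Bottom reached with light contact. I'll open only part-way because the gauge is close, then rise straight up.

```bash
python3 -m crank '[[[1,0,0,-0.1,0,0,0],[0.7,0,0,0,0,0,0],[0.65,0,0,0,0,0,0],[0.65,0,0,0,0,0,0],[0.65,0,0,0,0,0,0]]]';python3 -m crank '[[[0.65,0,0,-1,0,0,0],[0.65,0,0,-2,0,0,0],[0.65,0,0,-3,0,0,0],[0.65,0,0,-3,0,0,0],[0.65,0,0,-3,0,0,0],[0.65,-3.5,0,0,0,0,0],[0.65,-3.5,0,0,0,0,0],[0.65,-3.5,0,0,0,0,0],[0.65,-3.5,0,0,0,0,0],[0.65,-3.5,0,0,0,0,0]]]';python3 -m crank '[[[0.65,-3.5,0,0,0,0,0],[0.65,-3.5,0,0,0,0,0],[0.65,-3.5,0,0,0,0,0],[0.65,0,0,0,0,0,0]]]'
python3 - <<'E'
from h import *
ims=[]
for n in("side","top"):
    p=camera(n)
    for q,B,z,xy in(("case_base",(.12,.09,.045),0,(.488,.268)),("case_large",(.09,.064,.038),.045,(.488,.268)),("case_small",(.076,.052,.034),.083,(.488,.268))):
        m=mask(p,q,proj(p,[*xy,z+B[2]/2])[0],12)
        if m is not None:
            r=fit([(p,m,None)],boxworld(box(B[0],B[1],0,B[2]),z),[*xy,.65],[.006,.006,.1]);print(n,q,r[0].round(4),round(r[1],2))
    im=cv2.resize(p["color"][:,:,::-1],None,fx=5,fy=5,interpolation=cv2.INTER_CUBIC)
    for X in([.488,.268,.06],[.48,.03,.08]):
        c=(proj(p,X)[0]*5).astype(int);ims.append(im[c[1]-150:c[1]+150,c[0]-200:c[0]+200])
cv2.imwrite("pics/f.png",np.vstack([np.hstack(ims[:2]),np.hstack(ims[2:])]))
E
```

```text
t: 32.98
position: [0.4682, 0.0345, 0.1091]
ee_rot: [-0.0, 0.828, 0.56, 0.0]
wrist_force: [0.7, -0.5, -0.6]
opening: 0.0297
grasp_force: 0.0
t: 33.82
position: [0.4025, -0.1291, 0.2302]
ee_rot: [0.001, 0.828, 0.561, 0.001]
wrist_force: [-0.3, 0.2, -0.0]
opening: 0.0296
grasp_force: 0.0
t: 34.15
position: [0.3624, -0.2304, 0.2303]
ee_rot: [0.002, 0.83, 0.558, -0.001]
wrist_force: [0.3, 0.1, 0.2]
opening: 0.0299
grasp_force: 0.0
side case_base [0.4872 0.2675 0.6437] 0.81
side case_large [0.4838 0.2685 0.6679] 1.22
side case_small [0.4854 0.2695 0.6846] 0.08
top case_base [0.4869 0.2679 0.658 ] 2.2
top case_large [0.4849 0.2652 0.6676] 2.82
top case_small [0.4895 0.2696 0.6349] 0.06
```

View pics/f.png

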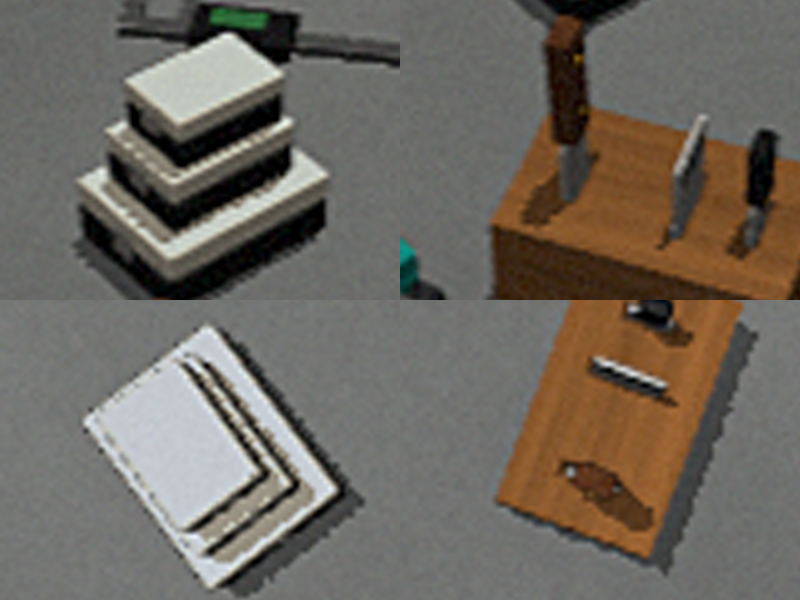

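The side and top views show the three cases stacked squarely and the spatula upright in the free slot. The gauge, short spatula and caliper are in place and the arm is clear. Handing in.

```bash
python3 -c "
from bench import *
print(sign_off())"
```

```text
the job is handed in; nothing more can be done
None
```

I handed the job in at about 34 s with the large and small cases stacked squarely on the biggest case and the spatula upright at the bottom of the free slot, as the final pictures show; no verdict was returned.

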